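Switch on an opened television at the repair bench

ROBOT

A 6-joint arm with a two-finger parallel gripper is mounted at the origin on the work surface. World frame = base frame: x ahead of the robot, y to its left, z up, the work surface at z = 0. Lengths are in m, angles in rad, forces in N, time in s.
With the tool pointing down it reaches from about 0.3 to 0.775 m from the base axis. Payload 14.6 kg.
Tool frame: the origin (TCP) lies midway between the tips of the shut fingers; the grasp point (between the pads) lies 19 mm behind it (ctrl.tcp_to_grasp is the z of the grasp point in the tool frame, in m); z points along the fingers, y is the line along which they close (so a half turn about z gives the same grasp; the last joint's range is limited). The gripper opens to 94 mm and grips with 3 to 60 N. Pads are 16 mm wide; open, the fingers measure 119 mm over their backs; the gripper's body (75 mm by 177 mm) begins 78 mm behind the grasp point.
Start: joints at [1.077, 0.3, 1.521, -0, 1.321, -0.067], TCP at [0.228, 0.501, 0.205] pointing down, gripper open.
Joint ranges: [-3.03, 3.03], [-0.79, 2.21], [0.23, 2.52], [-1.04, 4.18], [0, 3.07], [-2.55, 2.55]. Speed limits (rad/s): [2.22, 2.22, 2.57, 3.14, 3.14, 3.14].

INTERFACE

Orientations are given as [roll, pitch, yaw] about the fixed x, y, z axes, in that order (R = Rz(yaw) Ry(pitch) Rx(roll)).
In Python, from station import monitor, camera, ctrl gives the robot as it stands.
- The arm moves only by the tool apply_moves, never from a script. Its argument "plan" is one flat list of numbers, 4 for each row, row after row: the shift along the tool's x, y, z in mm, then the turn about the tool's z in rad. In form: [dx, dy, dz, spin, dx, dy, dz, spin, ...]. A call has 1 to 20 rows; each row shifts and turns the commanded pose from where the row before left it, along the tool's axes as they then stand; what a row does not reach is not made up. A row lasts 1/10 s, in which the tool goes at most 50 mm and 8.59 degrees, less where a joint would pass 70% of its speed; a pose out of reach is approached as far as the arm can. A call is refused whole if a number of a shift passes 50 or a number of a turn 0.15, either way. A call with a gripper value outside its range is refused whole. "hand" is the gripper command: -1 is shut, 1 is fully open, values between are in proportion, set as the call begins (left out, the last holds). The fingers move at their own pace and stop on an object; "squeeze" is the grip in N (left out, the last holds). Time passes only in rows, so rows that do not move let the fingers close. It gives the time, the measured TCP pose, the force, the opening and the grip force at its end, in the units of the state.
- monitor.get_obs(): the state, without advancing time (a new reading comes with each control period).
- camera(name): name is "scene" or "top" or "wrist"; returns a dict with "image" (400x640x3 uint8, red, green, blue), "range_z" (400x640 float32, m along the optical axis (not along the pixel's ray), 0 where there is no reading), "mtx" (3x3 intrinsics, pixels), "distortion" ([k1, k2, p1, p2, k3] as OpenCV has them; the pictures are not rectified), "rvec" (rotation vector, rad) and "tvec" (3), from world to camera coordinates, as OpenCV has them. Camera axes: x right, y down, z forward; pixel columns grow to the right and rows downward; lengths in m; the calibration is good to about 2 mm. A picture is of the moment at which its call begins.
- ctrl.hand_in(): hands the job in; it is judged then, once.
The state is a dict: "time_s": time; "qpos": joint angles; "joint_vel": joint speeds; "tau": joint torques, N m; "ee_pos": TCP position; "eef_rot": TCP orientation; "force": force on the tool from outside, world axes, zero at the start; "moment": the same for the moment, N m; "grip_width": finger opening in m; "grip_force": force on a finger pad.
Only numpy, scipy, OpenCV 4.12 (cv2) and the standard library are available. Lean on these libraries where they do the work, as an engineer would, in place of code of your own. Each camera call takes 0.05 s, during which the arm holds its last target. There are 200 camera calls.

TASK

Bring the opened television on the bench to life with light taps of the fingertips, in this order: rock the main switch of the outlet strip on, then rock the switch of the isolating transformer on, and only then press the standby key of the television fully down and let it come up again. Tap gently, press no other key, pick nothing up, and leave the television and everything else on the bench where it is, with the two switches on and your hand clear.

Things in the scene. Friction and masses are not known exactly. Their poses are not given: they have to be found in the camera images.
- strip: Outlet strip screwed to the bench left or right of the television: bare aluminium bar 350 mm long (its x), 62 wide, 44 high, black end caps. Origin: centre of its underside. On top, at the end nearest the robot (-x), the large black main switch, then a small overload button 5 mm high and four white round sockets.
- main_switch (a joint): Strip's main switch: V-shaped black rocker 34 mm long (strip's x), 26 wide; pivot line along y at (-130, 0, 48) mm in the strip's frame; bezel 40 x 32 mm, its top at 46.5. 0 rad = off: the half towards -x slopes up, its end 7 mm above the pivot. 0.42 = on: that half lies level, 48 mm above the bench. Stiff: it stays where it is left; about 3 N on the spot moves it, 25 N is too rough.
- main_switch_spot (a point): The spot to tap on the main switch: on the top face of its raised (-x) half, 12 mm level from the pivot line, about 53 mm above the bench when off, 48 mm when on.
- transformer: Isolating transformer, across the television from the strip: fixed grey steel case 200 mm deep (x), 170 wide (y), 110 high, level top. Origin: centre of its underside. On top: rocker switch at (-60, -30) mm, white round socket at (-55, 45), two fuse caps 9 mm high, a carrying handle across it at x = 20, 41 mm above the top, and a loose tin behind the handle.
- transformer_switch (a joint): Transformer's switch: V-shaped black rocker 32 mm long (transformer's y), 24 wide; pivot line along x at (-60, -30, 114) mm in the transformer's frame; bezel 30 (x) x 38 mm, its top at 112.5. 0 rad = off: the half towards +y slopes up. 0.42 = on: that half lies level, 114 mm above the bench. Stiff: it stays where it is left; about 3 N on the spot moves it, 25 N is too rough.
- transformer_switch_spot (a point): The spot to tap on the transformer's switch: on the top face of its raised (+y) half, 11 mm level from the pivot line, about 119 mm above the bench when off, 114 mm when on.
- chassis: The opened television: loose aluminium plate 230 mm deep (x), 300 wide (y), 10 mm rims, about 1 kg, with a tan power board, a dark main board with shield cans (nothing above 40 mm) and a narrow dark key strip along its near (-x) edge. Origin: centre of its underside. A loose square shield lid lies on the bare plate at the key strip's left (+y) end.
- standby_key (a joint): Standby key: the one round key, a white cap 16 mm across at (-88, 30) mm in the chassis frame, its top 29.6 mm above the bench, 8 mm higher than the three square keys beside it. 0 m = up, 0.004 m = fully down; a spring returns it. It begins to move at 1.5 N and is fully down at 5 N; pushed beyond 25 N it is damaged.
- standby_key_top (a point): Centre of the top face of the standby key; moves with it.
- key_a (a joint): A small white square key, 7 mm wide, at (-88, -35) mm in the chassis frame, its top 21.6 mm above the bench; not to be pressed. 0 m = up, 0.004 m = down.
- key_b (a joint): A small white square key, 7 mm wide, at (-88, -75) mm in the chassis frame, its top 21.6 mm above the bench; not to be pressed. 0 m = up, 0.004 m = down.
- key_c (a joint): A small white square key, 7 mm wide, at (-88, -115) mm in the chassis frame, its top 21.6 mm above the bench; not to be pressed. 0 m = up, 0.004 m = down.
- screwdriver: Loose screwdriver 170 mm long, lying across in front of the television; not to be moved. Origin: in its middle, on the bench.
- parts_dish: Loose round steel dish, 84 mm across, 22 high, in front of the television; not to be moved. Origin: centre of its underside.
- screw_jar: Loose glass jar 42 mm across, 48 high, front left; not to be moved. Origin: centre of its underside.
- flux_tin: Loose flat tin 46 mm across, 22 high, on the transformer's top behind the handle; not to be moved. Origin: centre of its underside.
- shield_lid: Loose perforated steel lid 46 x 46 x 7 mm on the television's plate, left of the key strip; not to be moved. Origin: centre of its underside.
- solder_reel: Loose metal reel 60 mm across, 40 high, front right; not to be moved. Origin: centre of its underside.

How it is judged:
On the way, in this order (a step that is already met when the one before it is completed fails the run):
1. the strip's main switch is rocked on (value of joint main_switch above 0.3 rad), for 0.1 s.
2. the transformer's switch is rocked on (value of joint transformer_switch above 0.3 rad), for 0.1 s.
3. the standby key is pressed down (value of joint standby_key above 0.0025 m), for 0.05 s.
At the end, for the whole second after the job is handed in: Both switches are on (above 0.3 of 0.42 rad), the standby key is up again (within 0.7 mm), and the television lies flat and at rest within 12 mm of where it was (value of joint each of main_switch, transformer_switch above 0.3 rad and value of joint standby_key below 0.0007 m and linear speed of chassis below 0.02 m/s and distance of chassis from where it was at the start of the episode below 0.012 m and angle between chassis's own z axis and vertical below 0.05 rad); the robot touches nothing.
It fails at once if out of order: the transformer is switched on while the strip is off, or the standby key is pressed while the strip or the transformer is off ((value of joint transformer_switch above 0.21 rad and value of joint main_switch below 0.25 rad) or (value of joint standby_key above 0.0015 m and value of joint any of main_switch, transformer_switch below 0.25 rad)).
It fails at once if another key of the television is pressed (value of joint any of key_a, key_b, key_c above 0.0015 m).
It fails at once if the strip, the transformer or the television is pushed harder than 25 N (contact force between any of the fingers, the arm and strip above 25 N or contact force between any of the fingers, the arm and transformer above 25 N or contact force between any of the fingers, the arm and chassis above 25 N).
It fails at once if the television is lifted, tipped or shifted by more than 15 mm (distance of chassis from where it was at the start of the episode above 0.015 m or angle between chassis's own z axis and vertical above 0.08 rad or height (world z) of chassis above 0.008 m).
It fails at once if a loose thing on the bench is picked up or moved by more than 20 mm (distance of any of screwdriver, parts_dish, screw_jar, flux_tin, shield_lid, solder_reel from where it was at the start of the episode above 0.02 m).
It also fails if it takes over 56 s, if anything falls off the work surface, if the arm or the gripper's body presses on something with over 40 N, if the wrist force passes 120 N, or if a joint passes its speed limit or range.

## Working session

There is one attempt and no reset: what is moved stays moved. The work goes in short steps, Python scripts to look and compute and a tool call to move; the robot and the scene stay as the last step left them, time stands still between calls to the robot, and variables do not carry over. Pictures are saved under pics/ and viewed, at most 10 in all, crops included, and the job is handed in when it is done.

Besides the shell and the picture viewer there is one more tool, called after "Emit:" as a command line: name --argument value ..., lists and objects as JSON in quotes. apply_moves: Moves the arm, as the interface text tells. Its arguments: {"type":"object","properties":{"plan":{"type":"array","items":{"type":"number"}},"hand":{"type":"number"},"squeeze":{"type":"number"}},"required":["plan"]}

```bash
mkdir -p pics
cat > h.py <<'E'
import numpy as np, cv2, pickle
def snap(n,f=None):
    from station import camera
    c=camera(n); pickle.dump(c,open(f'pics/{n}.pkl','wb'))
    if f: cv2.imwrite(f'pics/{f}.png',c['image'][:,:,::-1])
    return c
def load(n): return pickle.load(open(f'pics/{n}.pkl','rb'))
def ray(c,uv):
    p=cv2.undistortPoints(np.array(uv,float).reshape(-1,1,2),c['mtx'],c['distortion'])[:,0]
    R=cv2.Rodrigues(c['rvec'])[0]; t=np.ravel(c['tvec'])
    d=np.c_[p,np.ones(len(p))]@R; return -R.T@t,d
def plane(c,uv,z):
    o,d=ray(c,uv); return o+d*((z-o[2])/d[:,2])[:,None]
def depth(c,uv):
    o,d=ray(c,uv); uv=np.array(uv).reshape(-1,2)
    return o+d*np.array([c['range_z'][int(v),int(u)] for u,v in uv])[:,None]
E
python3 -c "
from h import *
from station import monitor
snap('top','top1');snap('scene','scene1');o=monitor.get_obs()
print(o['time_s'],o['ee_pos'],o['eef_rot'],o['force'],o['grip_width'])"
```

```text
0.1 [0.22757247 0.50046178 0.20496118] [-3.14058017e+00 -6.21939003e-05  2.71481882e+00] [-0.38290998  0.18910196  0.64632117] 0.09371121767580504
```

View pics/top1.png

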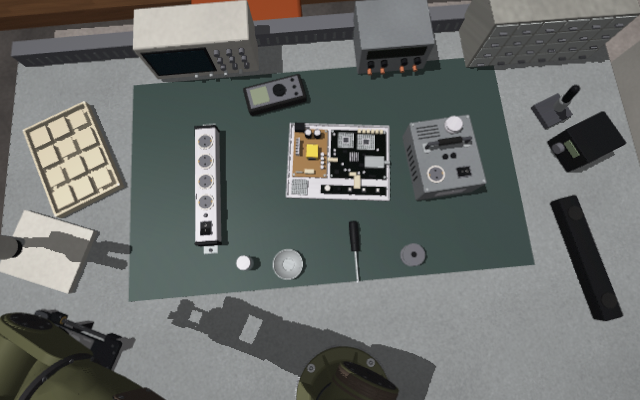

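View pics/scene1.png

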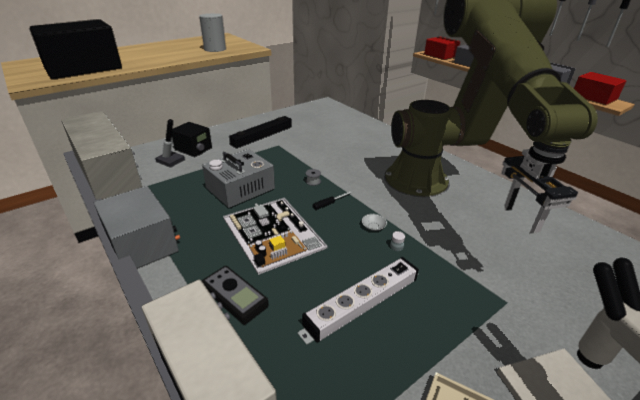

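The top view shows the strip with its main switch near (206,229), the transformer switch near (463,171), and the standby key near (327,188). I'll enlarge these three areas and measure them.

```bash
python3 -c "
from h import *
c=load('top');im=c['image'][:,:,::-1]
cr=[im[200:250,180:240],im[160:210,285:345],im[145:195,435:495]]
z=[cv2.resize(i,None,fx=6.6,fy=6.6,interpolation=cv2.INTER_CUBIC) for i in cr]
o=np.vstack([np.hstack(z[:2]),np.hstack([z[2],z[2]*0])])
cv2.imwrite('pics/crop1.png',cv2.resize(o,(720,600)))
for n,uv,z in [('sw',(206,229),.05),('key',(327,188),.03),('tr',(463,171),.116)]: print(n,plane(c,uv,z),depth(c,uv))
print(ray(c,(320,200)))
"
```

```text
sw [[0.46374491 0.33484468 0.05      ]] [[0.46361014 0.33458387 0.05084748]]
key [[ 0.55382215 -0.00644561  0.03      ]] [[ 0.55470606 -0.00655238  0.02636766]]
tr [[ 0.54658786 -0.36578339  0.116     ]] [[ 0.54746773 -0.36719101  0.11258755]]
(array([0.30303976, 0.0238482 , 1.06056674]), array([[ 0.20671511, -0.00697653, -0.97840986]]))
```

View pics/crop1.png

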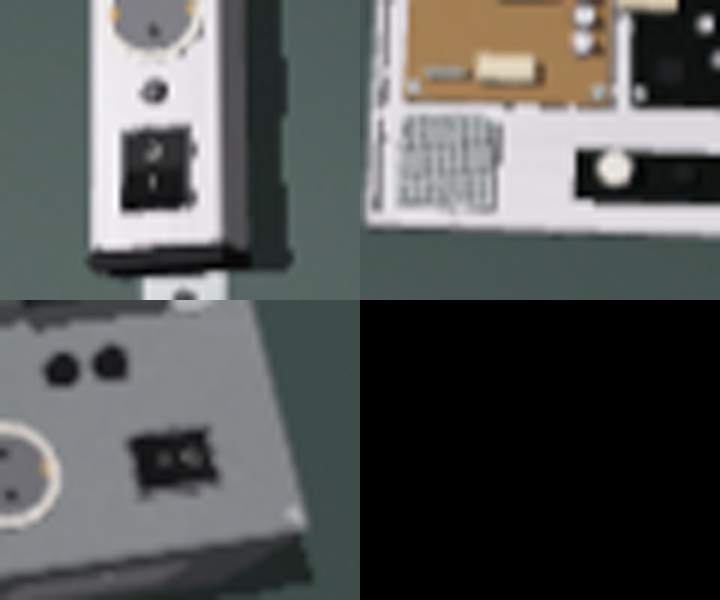

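The crop shows the main switch bezel centred near top px (206.3,228.2), the key near (327.3,187.8) and the transformer bezel near (463.8,171.9). Next I'll refine these with masks and get the axes.

```bash
cat > m.py <<'E'
from h import *
for n in ('top','scene'):
    c=load(n);im=c['image'];g=im.max(2).astype(int)
    v,u=np.mgrid[0:400,0:640]
    if n=='top':
        P=depth(c,np.c_[u.ravel(),v.ravel()]).reshape(400,640,3)
        def axis(box,zl,zh):
            a,b,e,f=box;m=np.zeros((400,640),np.uint8);m[b:f,a:e]=(P[b:f,a:e,2]>zl)&(P[b:f,a:e,2]<zh)
            cs=max(cv2.findContours(m,0,2)[0],key=cv2.contourArea).reshape(-1,2)
            q=plane(c,cs,(zl+zh)/2)[:,:2].astype(np.float32);return cv2.minAreaRect(q*1000)
        print('strip',axis((180,110,240,255),.038,.050));print('trafo',axis((390,100,500,210),.100,.118));
        print('chassis',axis((270,110,400,210),.004,.03))
        B={'sw':((195,217,218,240),.0465,0),'key':((318,180,336,196),.0296,1),'tr':((453,162,475,182),.1125,0)}
    else:
        B={}
    for k,(b,z,w) in B.items():
        s=g[b[1]:b[3],b[0]:b[2]]; m=((s>130) if w else (s<70)).astype(np.uint8)
        nn,l,st,ce=cv2.connectedComponentsWithStats(m); i=1+st[1:,4].argmax()
        pts=np.argwhere(l==i)[:,::-1]+b[:2]
        r=cv2.minAreaRect((plane(c,pts,z)[:,:2]*1000).astype(np.float32))
        print(n,k,ce[i]+b[:2],st[i],'mean',plane(c,[ce[i]+b[:2]],z)[0],r, np.median(depth(c,pts)[:,2]))
E
python3 m.py
```

```text
strip ((597.6775512695312, 334.8371887207031), (63.3221435546875, 347.5499572753906), 89.58120727539062)
trafo ((602.2645874023438, -332.9649353027344), (200.4837188720703, 169.3662109375), 3.7849080562591553)
chassis ((634.5774536132812, -49.16658020019531), (299.7103576660156, 229.7345428466797), 82.98869323730469)
top sw [205.47457627 228.33898305] [  5   5  11  13 118] mean [0.46626143 0.33732481 0.0465    ] ((467.3027648925781, 337.79498291015625), (27.74321746826172, 33.207698822021484), 84.91717529296875) 0.04869572936181665
top key [325.38461538 186.47802198] [  0   0  18  16 182] mean [ 0.55878986 -0.00227256  0.0296    ] ((555.603515625, -5.198015213012695), (48.73125076293945, 44.080623626708984), 84.82264709472656) 0.0019983666230083408
top tr [463.24509804 171.15686275] [  4   5  14  10 102] mean [ 0.54700467 -0.36780207  0.1125    ] ((547.1781005859375, -368.0351257324219), (23.089628219604492, 32.70530700683594), 3.168996810913086) 0.11308542792497855
```

```bash
python3 -c "
from h import *
c=load('scene');im=c['image'][:,:,::-1]
def proj(p): return cv2.projectPoints(np.array([p]),c['rvec'],c['tvec'],c['mtx'],c['distortion'])[0].ravel()
z=[]
for p in [(.464,.334,.0465),(.554,-.007,.0296),(.546,-.367,.1125)]:
    q=proj(p);u,v=map(int,q);print(q,(u-20,v-15)); z.append(cv2.resize(im[v-15:v+15,u-20:u+20],None,fx=9,fy=9,interpolation=cv2.INTER_CUBIC))
cv2.imwrite('pics/crop2.png',np.vstack([np.hstack(z[:2]),np.hstack([z[2],z[2]*0])]))"
```

```text
[399.5220456  266.60078998] (379, 251)
[301.87754191 221.60584141] (281, 206)
[248.05975421 155.34719004] (228, 140)
```

View pics/crop2.png

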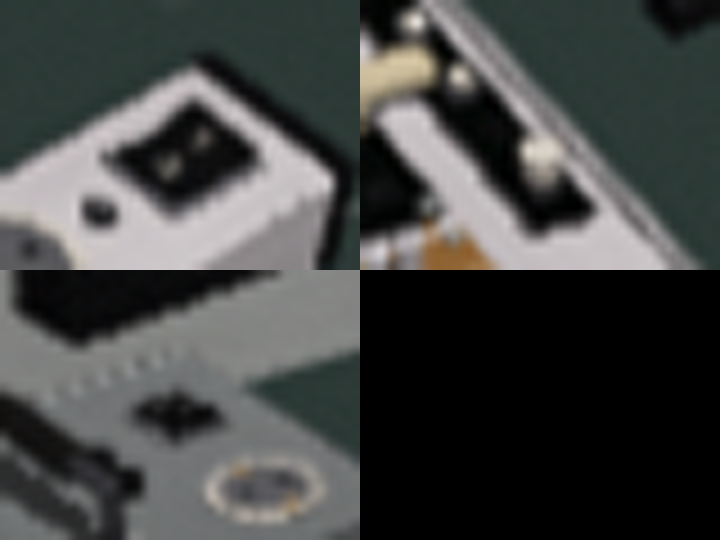

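The measurements agree with each other, to about 2–3 mm:
- **Strip switch spot:** about (0.4555, 0.3355).
- **Transformer switch spot:** about (0.5450, -0.3563), with the transformer yawed +3.8°.
- **Standby key:** about (0.5535, -0.008).

The cropped scene view shows the key at px (301,223) and the bezels at (399,268) and (248,156), which matches the predicted pixels. Now I'll shut the hand, turn it square and move over the strip.

Emit:
apply_moves --hand -1 --plan '[0, 0, 0, -0.142, 0, 0, 0, -0.142, 0, 0, 0, -0.143, -28.5, -20.6, 10, 0, -28.5, -20.6, 10, 0, -28.5, -20.6, 10, 0, -28.5, -20.6, 10, 0, -28.5, -20.6, 10, 0, -28.5, -20.6, 10, 0, -28.5, -20.6, 10, 0, -28.5, -20.6, 10, 0, 0, 0, 20, 0, 0, 0, 10, 0, 0, 0, 0, 0, 0, 0, 0, 0]'

```text
time_s: 1.6
ee_pos: [0.4554, 0.3365, 0.0959]
eef_rot: [3.141, 0.0, -3.14]
force: [-0.2, 0.4, 0.8]
grip_width: 0.0007
grip_force: 0.0
```

```bash
python3 -c "
from h import *
c=snap('wrist','w1')
print(cv2.projectPoints(np.array([[.4555,.3355,.053],[.4555,.3365,.096]]),c['rvec'],c['tvec'],c['mtx'],c['distortion'])[0])"
```

```text
[[[319.96231947 217.05265863]]

 [[321.34233198 238.34539208]]]
```

View pics/w1.png

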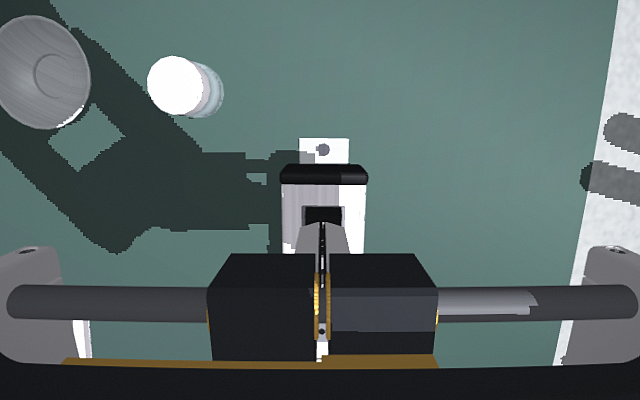

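The wrist view shows the strip's near end below the fingers. The bezel's near edge is at row 206, columns 303–342, and I'll check that against the expected x.

```bash
python3 -c "
from h import *
c=load('wrist');print(plane(c,[(303,206),(342,206),(322,206)],.0465),plane(c,[(282,184),(367,184)],.044))"
```

```text
[[0.44916447 0.32325322 0.0465    ]
 [0.44912507 0.35133798 0.0465    ]
 [0.44914438 0.33693451 0.0465    ]] [[0.43354503 0.30823406 0.044     ]
 [0.4334532  0.36918575 0.044     ]]
```

Emit:
apply_moves --plan '[-1, 0, 15, 0, 0, 0, 15, 0, 0, 0, 5, 0, 0, 0, 2, 0, 0, 0, 1, 0, 0, 0, 1, 0, 0, 0, 1, 0, 0, 0, 0, 0]'

```text
time_s: 2.45
ee_pos: [0.4568, 0.3359, 0.0556]
eef_rot: [3.141, 0.0, -3.141]
force: [-0.1, -0.6, -0.1]
grip_width: 0.0006
grip_force: 0.0
```

Emit:
apply_moves --plan '[0, 0, 1, 0, 0, 0, 1, 0, 0, 0, 1, 0, 0, 0, 1, 0, 0, 0, 0, 0, 0, 0, 0, 0]'

```text
time_s: 3.05
ee_pos: [0.4567, 0.3359, 0.0514]
eef_rot: [-3.142, 0.0, -3.141]
force: [-1.1, 0.7, 0.6]
grip_width: 0.0004
grip_force: 0.6
```

Emit:
apply_moves --plan '[0, 0, 1, 0, 0, 0, 1, 0, 0, 0, 0.5, 0, 0, 0, 0, 0]'

```text
time_s: 3.45
ee_pos: [0.4567, 0.3359, 0.0488]
eef_rot: [-3.142, -0.0, -3.141]
force: [-0.4, -0.1, 0.8]
grip_width: 0.0007
grip_force: 0.5
```

Emit:
apply_moves --plan '[0, 0, 0.5, 0, 0, 0, 0, 0]'

```text
time_s: 3.65
ee_pos: [0.4567, 0.3359, 0.0484]
eef_rot: [-3.142, 0.0, -3.141]
force: [-1.5, -0.0, 1.9]
grip_width: 0.0004
grip_force: 0.6
```

Emit:
apply_moves --plan '[0, 0, 0.4, 0, 0, 0, 0, 0]'

```text
time_s: 3.85
ee_pos: [0.4568, 0.3359, 0.0483]
eef_rot: [3.142, 0.0, -3.141]
force: [-2.3, -0.6, 4.8]
grip_width: 0.0007
grip_force: 2.3
```

The switch has bottomed at about 48 mm with 4.8 N. I'll lift off and check it by camera.

Emit:
apply_moves --plan '[0, 0, -10, 0, 0, 0, -30, 0, 0, 0, -40, 0, 0, 0, -40, 0, 30, 0, 0, 0, 30, 0, 0, 0, 20, 0, 0, 0, 0, 0, 0, 0]'

```text
time_s: 4.65
ee_pos: [0.3752, 0.336, 0.1689]
eef_rot: [3.141, 0.001, -3.14]
force: [0.7, 0.5, 1.7]
grip_width: 0.0004
grip_force: 0.0
```

```bash
python3 -c "
from h import *
from station import monitor
a=snap('wrist')['image'];b=snap('scene')['image'][251:281,379:419]
a=a[100:400,120:520][:,:,::-1]
b=cv2.resize(b[:,:,::-1],(400,300),interpolation=cv2.INTER_CUBIC)
cv2.imwrite('pics/chk.png',np.hstack([a,b]));print(monitor.get_obs()['ee_pos'],monitor.get_obs()['qpos'])"
```

```text
[0.37710225 0.33605462 0.16873475] [ 6.55464431e-01  2.34016408e-01  1.69319029e+00 -1.65168996e-04
  1.21322089e+00 -9.15895067e-01]
```

View pics/chk.png

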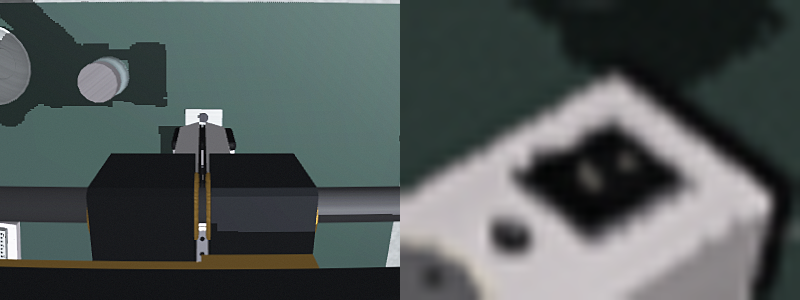

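The right crop of the scene view shows the strip's rocker now flat at its near half. I'll confirm with depth values.

```bash
python3 -c "
from h import *
c=load('scene')
v,u=np.mgrid[245:285,375:425];uv=np.c_[u.ravel(),v.ravel()]
P=depth(c,uv);im=c['image'][uv[:,1],uv[:,0]].max(1)
m=(abs(P[:,1]-.337)<.011)&(im<150)
for a in range(440,500,4):
    s=m&(P[:,0]*1000>=a)&(P[:,0]*1000<a+4)
    if s.any(): print(a,s.sum(),np.median(P[s,2]).round(4))"
```

```text
444 4 0.0414
448 2 0.0436
452 5 0.0466
456 8 0.0467
460 8 0.0471
464 8 0.0477
468 9 0.0469
472 4 0.0485
476 4 0.0499
480 6 0.0528
484 15 0.0516
488 15 0.0467
492 1 0.0485
496 1 0.0426
```

The main switch is on: the near half is level at about 47 mm and the far half is raised. Next is the transformer.

Emit:
apply_moves --plan '[-10.5, -43.25, 0, 0, -10.5, -43.25, 0, 0, -10.5, -43.25, 0, 0, -10.5, -43.25, 0, 0, -10.5, -43.25, 0, 0, -10.5, -43.25, 0, 0, -10.5, -43.25, 0, 0, -10.5, -43.25, 0, 0, -10.5, -43.25, 0, 0, -10.5, -43.25, 0, 0, -10.5, -43.25, 0, 0, -10.5, -43.25, 0, 0, -10.5, -43.25, 0, 0, -10.5, -43.25, 0, 0, -10.5, -43.25, 0, 0, -10.5, -43.25, 0, 0]'

```text
time_s: 6.35
ee_pos: [0.5449, -0.3591, 0.1678]
eef_rot: [-3.141, -0.0, 3.141]
force: [0.6, -0.3, 0.3]
grip_width: 0.0007
grip_force: 0.0
```

Emit:
apply_moves --plan '[0, 0, 0, 0.137, 0, 0, 0, 0.137, 0, 0, 0, 0.137, 0, 0, 0, 0.137, 0, 0, 0, 0.137, 0, 0, 0, 0.137, 0, 0, 0, 0.137, 0, 0, 0, 0.137, 0, 0, 0, 0.137, 0, 0, 0, 0.137, 0, 0, 0, 0.135, 0, 0, 0, 0, 0, 0, 0, 0]'

```text
time_s: 7.65
ee_pos: [0.5448, -0.3567, 0.1678]
eef_rot: [-3.141, -0.0, 1.64]
force: [0.7, -0.2, 0.5]
grip_width: 0.0002
grip_force: 0.0
```

```bash
python3 -c "
from h import *
c=snap('wrist','w2')
print(cv2.projectPoints(np.array([[.5455,-.367,.1125]]),c['rvec'],c['tvec'],c['mtx'],c['distortion'])[0])"
```

```text
[[[322.14792272 225.58573471]]]
```

View pics/w2.png

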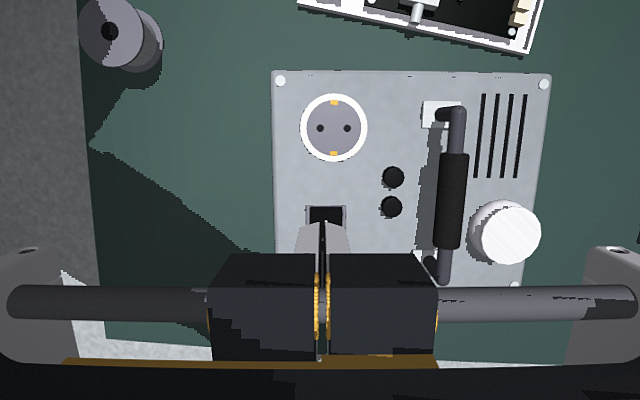

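The wrist view shows the bezel's +y edge at row 206, columns 306–347, and the socket centre at (334,128). I'll cast these to the top plane.

```bash
python3 -c "
from h import *
c=load('wrist');print(plane(c,[(306,206),(347,206),(326.5,206)],.1125),plane(c,[(334,128)],.11))"
```

```text
[[ 0.53254033 -0.35271424  0.1125    ]
 [ 0.56274632 -0.35059376  0.1125    ]
 [ 0.54764183 -0.35165309  0.1125    ]] [[ 0.54885133 -0.29503905  0.11      ]]
```

Emit:
apply_moves --plan '[-1, 2, 15, 0, 0, 0, 15, 0, 0, 0, 10, 0, 0, 0, 4, 0, 0, 0, 1, 0, 0, 0, 1, 0, 0, 0, 0, 0]'

```text
time_s: 8.4
ee_pos: [0.5471, -0.357, 0.1225]
eef_rot: [3.141, 0.0, 1.637]
force: [-0.6, 0.5, -0.4]
grip_width: 0.0005
grip_force: 0.0
```

Emit:
apply_moves --plan '[0, 0, 1, 0, 0, 0, 1, 0, 0, 0, 1, 0, 0, 0, 1, 0, 0, 0, 1, 0, 0, 0, 0, 0]'

```text
time_s: 9.0
ee_pos: [0.547, -0.3568, 0.117]
eef_rot: [3.141, -0.0, 1.637]
force: [1.1, 2.0, 2.5]
grip_width: 0.0004
grip_force: 1.1
```

Emit:
apply_moves --plan '[0, 0, 1, 0, 0, 0, 0.5, 0, 0, 0, 0, 0]'

```text
time_s: 9.3
ee_pos: [0.5469, -0.357, 0.1154]
eef_rot: [-3.142, -0.0, 1.637]
force: [0.4, 1.0, 1.8]
grip_width: 0.0004
grip_force: 0.8
```

Emit:
apply_moves --plan '[0, 0, 0.7, 0, 0, 0, 0, 0]'

```text
time_s: 9.5
ee_pos: [0.5469, -0.357, 0.1147]
eef_rot: [-3.142, -0.0, 1.637]
force: [0.1, 1.7, 1.6]
grip_width: 0.0005
grip_force: 0.8
```

Emit:
apply_moves --plan '[0, 0, 0.5, 0, 0, 0, 0, 0]'

```text
time_s: 9.7
ee_pos: [0.5469, -0.357, 0.1143]
eef_rot: [-3.142, 0.0, 1.637]
force: [-0.6, 0.5, 2.4]
grip_width: 0.0005
grip_force: 1.0
```

Emit:
apply_moves --plan '[0, 0, 0.4, 0, 0, 0, 0, 0]'

```text
time_s: 9.9
ee_pos: [0.5469, -0.357, 0.1143]
eef_rot: [3.141, 0.0, 1.637]
force: [-1.2, 1.9, 5.5]
grip_width: 0.0003
grip_force: 2.5
```

It has bottomed at 114.3 mm with 5.5 N. I'll lift and go over the standby key.

Emit:
apply_moves --plan '[0, 0, -10, 0, 0, 0, -25, 0, 0, 0, -25, 0, 43.5, 3.7, 0, 0, 43.5, 3.7, 0, 0, 43.5, 3.7, 0, 0, 43.5, 3.7, 0, 0, 43.5, 3.7, 0, 0, 43.5, 3.7, 0, 0, 43.5, 3.7, 0, 0, 43.5, 3.7, 0, 0, 0, 0, 30, 0, 0, 0, 30, 0, 0, 0, 20, 0, 0, 0, 10, 0, 0, 0, 0, 0, 0, 0, 0, 0]'

```text
time_s: 11.6
ee_pos: [0.554, -0.008, 0.085]
eef_rot: [3.14, 0.0, 1.637]
force: [0.7, -0.3, -0.1]
grip_width: 0.0003
grip_force: 0.0
```

```bash
python3 -c "
from h import *
c=snap('wrist','w3')
print(cv2.projectPoints(np.array([[.5535,-.008,.0296]]),c['rvec'],c['tvec'],c['mtx'],c['distortion'])[0])
c=snap('top')
v,u=np.mgrid[155:190,445:485];uv=np.c_[u.ravel(),v.ravel()]
P=depth(c,uv);im=c['image'][uv[:,1],uv[:,0]].max(1)
m=(abs(P[:,0]-.547)<.009)&(im<90)
for a in range(-396,-340,4):
    s=m&(P[:,1]*1000>=a)&(P[:,1]*1000<a+4)
    if s.any(): print(a,s.sum(),np.median(P[s,2]).round(4))"
```

```text
[[[321.34510352 212.3007545 ]]]
-392 1 0.1084
-388 2 0.1088
-384 6 0.12
-380 10 0.1188
-376 8 0.1155
-372 11 0.1129
-368 9 0.1131
-364 8 0.1127
-360 8 0.1126
-356 7 0.1123
```

View pics/w3.png

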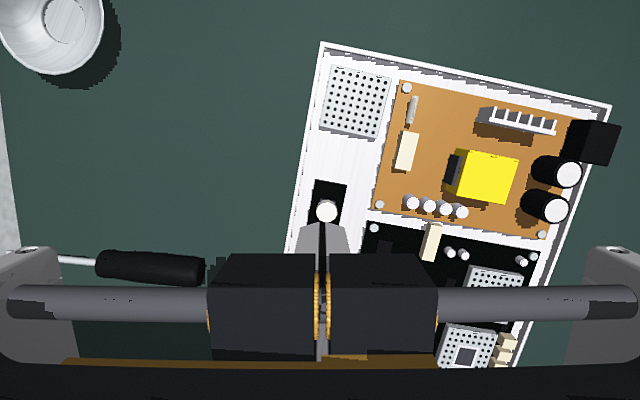

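The transformer switch is on: the +y half is level and the −y half raised. The wrist view shows the key at (326,211), predicted at (321,212), so it lies about 3 mm further along +x. I'll correct for that and press.

Emit:
apply_moves --plan '[0, 3, 20, 0, 0, 0, 20, 0, 0, 0, 8, 0, 0, 0, 4, 0, 0, 0, 1, 0, 0, 0, 0, 0]'

```text
time_s: 12.3
ee_pos: [0.5569, -0.0076, 0.0317]
eef_rot: [3.141, 0.0, 1.637]
force: [-0.0, 0.0, 0.2]
grip_width: 0.0007
grip_force: 0.0
```

Emit:
apply_moves --plan '[0, 0, 1, 0, 0, 0, 1, 0, 0, 0, 1, 0, 0, 0, 1, 0, 0, 0, 0, 0]'

```text
time_s: 12.8
ee_pos: [0.5568, -0.0076, 0.0272]
eef_rot: [3.141, 0.0, 1.637]
force: [1.5, -0.3, 4.2]
grip_width: 0.0005
grip_force: 1.9
```

Emit:
apply_moves --plan '[0, 0, 0.7, 0, 0, 0, 0.5, 0, 0, 0, 0, 0]'

```text
time_s: 13.1
ee_pos: [0.5568, -0.0076, 0.0259]
eef_rot: [3.141, 0.0, 1.637]
force: [2.2, -0.1, 5.5]
grip_width: 0.0004
grip_force: 2.4
```

Emit:
apply_moves --plan '[0, 0, 0.5, 0, 0, 0, 0, 0]'

```text
time_s: 13.3
ee_pos: [0.5568, -0.0076, 0.0258]
eef_rot: [3.141, 0.0, 1.637]
force: [0.2, 0.7, 9.3]
grip_width: 0.0007
grip_force: 4.5
```

Emit:
apply_moves --plan '[0, 0, 0.3, 0, 0, 0, 0, 0]'

```text
time_s: 13.5
ee_pos: [0.5569, -0.0076, 0.0257]
eef_rot: [3.141, 0.0, 1.637]
force: [-1.1, 0.4, 12.1]
grip_width: 0.0003
grip_force: 6.0
```

The key is fully down at 12 N. I'll release it and move clear.

Emit:
apply_moves --plan '[0, 0, -2, 0, 0, 0, -4, 0, 0, 0, -20, 0, 0, 0, -40, 0, 0, 0, -40, 0, 0, -30, -40, 0, 0, -40, 0, 0, 0, -40, 0, 0, 0, -40, 0, 0, 0, 0, 0, 0, 0, 0, 0, 0, 0, 0, 0, 0]'

```text
time_s: 14.7
ee_pos: [0.4075, -0.0175, 0.1709]
eef_rot: [-3.141, -0.0, 1.637]
force: [0.0, 0.5, -0.6]
grip_width: 0.0006
grip_force: 0.0
```

```bash
python3 -c "
from h import *
cv2.imwrite('pics/a.png',np.vstack([snap('top')['image'][90:290,130:530],snap('scene')['image'][120:320,150:550]])[:,:,::-1])
from station import monitor;print(monitor.get_obs()['ee_pos'],monitor.get_obs()['force'])"
```

```text
[ 0.40739668 -0.01741529  0.17068317] [ 0.37198597 -0.36219722  0.05977305]
```

View pics/a.png

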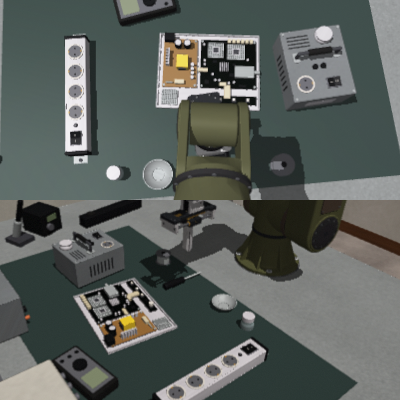

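Both views show everything in place and the hand clear of the bench, so I'm handing in.

```bash
python3 -c "
from station import ctrl
print(ctrl.hand_in())"
```

```text
the job is handed in; nothing more can be done
None
```

The job is handed in: I switched on the strip, then the transformer (depth readings show both on), then pressed the standby key fully down and released it (no push read above about 12 N at the wrist), and the hand is clear; the hand-in gave no verdict, and I did not measure that the key came back up.

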